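# Clamp a shaft blank in the cross-drilling fixture

## Robot

A 7-joint arm with a two-finger parallel gripper is mounted at the origin on a cart in front of the work surface, level with it; the furniture and walls round the work are solid. World frame = base frame: x ahead of the robot, y to its left, z up, the work surface at z = 0. Lengths are in mm, angles in degrees, forces in N, time in s.
With the tool pointing down it reaches from about 425 to 925 mm from the base axis. Payload 6.8 kg.
Tool frame: the origin (TCP) lies between the finger pads; the fingertips stand 11 mm ahead of it and the grasp point (between the pads) lies 8 mm behind it; z points along the fingers, y is the direction in which the jaws open and shut (so a half turn about z gives the same grasp; the last joint's range is limited). The gripper opens to 85 mm and grips with 20 to 120 N. Pads are 22 mm wide; open, the fingers measure 114 mm over their backs; the gripper's body (76 mm by 85 mm) begins 54 mm behind the grasp point. The pads swing forward as they close: fully open they stand 13 mm farther back than shut.
Start: joints at [-81.022, 27.33, 1.283, 89.118, -0.659, 63.558, -4.761], TCP at [176.654, 651.491, 242.308] pointing down, gripper open.
Joint ranges: [-169.35, 169.35], [-19.33, 120.38], [-80.79, 83.38], [13.8, 139.57], [-78.32, 258.32], [9.67, 109.79], [-169.56, 169.56]. Speed limits (degrees/s): [136.94, 136.94, 180, 180, 180, 180, 180].

## Interface

Orientations are given as a 3x3 rotation matrix whose columns are the frame's x, y, z axes.
In Python, from bench import robot, claw, solver, cams, job, nets, readout gives the robot as it stands. The module is installed in compiled form; this text tells all that it offers. Calls block until the motion is done:
- robot.move_to(position, orientation): joint-space move of the TCP to a pose.
- robot.line_to(position, rot=None, speed=150, contact_N=None): straight line of the TCP; rot=None keeps the orientation; speed is the mean speed in mm/s. With contact_N (N) it stops when the force on the tool has changed by that much, and returns True; else False.
- robot.move_joints(angles): joint-space move.
- claw.release() and claw.grasp(newtons=None): open the fingers fully, or close them until they stop; newtons is the grip in N (None keeps the last).
- robot.wait(seconds).
- solver.solve_ik(position, orientation): joint angles nearest the present ones, or None.
- cams.capture(name): name is "scene" or "top" or "wrist"; returns a dict with "image" (480x640x3 uint8, blue, green, red), "intrinsics" (3x3 intrinsics, pixels), "position" and "rotation" of the camera in the world. Camera axes: x right, y down, z forward; pixel columns grow to the right and rows downward; lengths in mm; the calibration is good to about 2 mm. A picture is of the moment at which its call begins. There is no depth.
A pose or a line that the arm cannot do raises robot.PlanningError and nothing moves.
- job.sign_off(): hands the job in, once; it reports no verdict.
Trained networks look in a picture, given as the dict that the camera call returned (one of the last four; its "shot" number tells which), for a name from the list of things; names that differ only in an ending like _2 or _b are one class to them, and where a whole thing is asked for, a point or a joint stands for the part that bears it (a point fixed in the world has none). Each returns a list of dicts, best first, with "confidence" (0 to 1); they miss things now and then, are a little off and sometimes report something else, mostly with a low value. They report only what shows in the picture. A call takes as long as a camera call.
- nets.regions_of(picture, label): "pixels" (480x640 bool, what is visible of it).
- nets.tip_of(picture, label): "centre" ([x, y, z] in mm, in the coordinates of the camera as it stood for that picture, good to about 4 mm: a listed point, or the origin of a listed thing).
Readings, each from a call of its own:
- readout.get_time(): time.
- readout.get_joint_pos(): joint angles.
- readout.get_joint_velocities(): joint speeds.
- readout.get_joint_torque(): joint torques, N m.
- readout.get_tool_pos(): TCP position.
- readout.get_tcp_rot(): TCP orientation.
- readout.get_force(): force on the tool from outside, world axes, zero at the start.
- readout.get_ft_torque(): the same for the moment, N m.
- readout.get_gripper_width(): finger opening in mm.
Only numpy, scipy, OpenCV 4.12 (cv2) and the standard library are available. Lean on these libraries where they do the work, as an engineer would, in place of code of your own. Each camera call takes 0.05 s, during which the arm holds its last target.

## Task

Get the shaft blank ready for cross-drilling: pass it, plain end first, under the clamp bridge of the fixture, along both V-blocks, until its plain end is fully home against the end stop, then screw the knurled thumbscrew down, turn by turn, until it grips the shaft firmly. Leave the shaft clamped there and let go; do not push the loose tools and parts on the bench about.

Things in the scene. Friction and masses are not known exactly. Their poses are not given: they have to be found in the camera images.
- fixture: Cross-drilling fixture, fixed: dark base plate 178 x 66 x 10 mm (x -34 to 144) with two steel V-blocks in line, a clamp bridge and an end stop. Origin on the bench, straight below the thumbscrew; x level along the groove from clamp to stop, z up. The tall stop closes the far end, so the shaft comes in under the bridge from the -x side; home, only 10 mm of it sticks out on that side.
- vee_centre (a point): On the axis of a 16 mm shaft lying in the grooves, straight below the thumbscrew: fixture x 0, y 0, z 36 mm; axes as the fixture. Here the clamp V-block: x -22 to 22, 42 wide, top z 38. Its bridge, x -9 to 9: legs at y 21.5 to 29.5 on either side, cross bar z 53 to 62. The shaft rests in this V alone while its middle is over the block (x -12 to 16 is safe).
- gap_middle (a point): On the same axis, fixture x 61 mm: middle of the open gap (x 22 to 100) between the blocks, where the shaft can be taken again to draw it home, as fingers on its tail side run into the clamp block first. Hold it in line with the groove; pressed hard down or aside it binds. Base plate top z 10.
- stop_face (a point): Centre of the stop button's face on the same axis, fixture x 122 mm; axes as the fixture. Before it the second V-block, x 100 to 118, 42 wide, top z 38, its groove 0.8 mm lower and widened at its mouth; behind it the stop post, x 126 to 138, 30 wide, top z 50.
- shaft: Loose aluminium shaft blank, 154 mm long, 16 mm diameter, 0.06 to 0.12 kg; its tail is a 10 mm spigot 12 mm long, the other end is plain. Starts lying on the bench. Origin: middle of its length on its axis (8 mm above what it lies on); x along the axis towards the plain end. It can roll, so y and z turn with it.
- shaft_tip (a point): Centre of the shaft's plain end face, 77 mm along +x from its middle.
- shaft_tail (a point): Centre of the spigot's end face, 77 mm along -x from its middle.
- screw_pad: Swivel pad under the thumbscrew, 15 mm across, 4 mm thick; it goes up and down with the screw and does not turn. Origin: centre of its underside, which comes down on the top of the shaft (z 44 mm when the shaft lies in the groove).
- thumbscrew (a joint): Angle of the thumbscrew, rad. Grows as it is turned clockwise seen from above, which lowers the pad 2.5 mm a turn (0.398 mm per rad) from 4.1 mm above the shaft's top at 0. Starts between 0.2 and 1.8; the pad meets a 16 mm shaft at about 10.2; it is firm from about 11.1, and comes to a hard stop at 12.2. Turns with 0.04 N m; stays where left.
- knob_middle (a point): On the thumbscrew's axis, half-way up its knurled head (steel, 34 mm diameter, 16.5 mm high, upright axis). At angle 0 it stands 79 mm above the bench, and goes down with the screw; the top of the head is 9 mm above it, its underside 8 mm below. Under the head are the bridge's cross bar (top at 62 mm) and a thin stem.
- pliers: Bystander: small pliers with blue handles, 47 x 129 x 9 mm, lying. Origin under the middle.
- file: Bystander: small file with a red handle, 15 x 172 x 15 mm, lying. Origin under the middle.
- screwdriver: Bystander: small screwdriver, 9 x 95 x 9 mm, lying. Origin under the middle.
- brass_blank: Bystander: flat brass blank, 32 x 50 x 10 mm. Origin under the middle.
- movement_holder: Bystander: small round steel work holder, 38 x 48 x 22 mm. Origin under the middle.
- loupe: Bystander: black eye loupe, 41 mm across, 38 mm high. Origin under the middle.

How it is judged:
By the outcome, as a careful person would: the job done as asked, in the order asked, and still so for the second after the job is handed in, with the robot touching nothing.
It also fails if it takes over 72 s, if anything falls off the work surface, if the arm or the gripper's body presses on something with over 40 N, if the wrist force passes 120 N, or if a joint passes its speed limit or range.

## Working session

There is one attempt and no reset: what is moved stays moved. The work goes in short steps, each a Python script; the robot and the scene stay as the last script left them, time stands still between calls to the robot, and variables do not carry over. Pictures are saved under pics/ and viewed, and the job is handed in when it is done.

```bash
mkdir -p pics
cat > h.py <<'E'
import numpy as np, cv2
from bench import robot, claw, solver, cams, job, nets, readout
def shot(n,f=None):
    p=cams.capture(n)
    if f: cv2.imwrite('pics/'+f+'.png',p['image'])
    return p
def w(p,c): return np.array(p['rotation'])@np.array(c)+np.array(p['position'])
def px(p,X):
    c=np.array(p['rotation']).T@(np.array(X)-np.array(p['position'])); k=np.array(p['intrinsics'])@c; return k[:2]/k[2]
def ray(p,u,z):
    d=np.array(p['rotation'])@np.linalg.inv(np.array(p['intrinsics']))@np.array([u[0],u[1],1.]); o=np.array(p['position']); return o+d*(z-o[2])/d[2]
E
python3 - <<'E'
from h import *
np.set_printoptions(precision=1,suppress=True)
for n in ['scene','top']:
    p=shot(n,n+'0'); print(n,p['position'],p['rotation'],p['intrinsics'])
    for l in ['fixture','vee_centre','gap_middle','stop_face','shaft','shaft_tip','shaft_tail','screw_pad','knob_middle','thumbscrew']:
        try: print(l,[(w(p,r['centre']),round(r['confidence'],2)) for r in nets.tip_of(p,l)][:2])
        except Exception as e: print(l,e)
print(readout.get_time())
E
```

```text
scene [ 131.6 -434.7  733.4] [[ 0.8 -0.4  0.4]
 [-0.6 -0.6  0.5]
 [ 0.  -0.7 -0.8]] [[471.5   0.  311.9]
 [  0.  471.5 242.8]
 [  0.    0.    1. ]]
fixture [(array([506.8, 199.6,  -1.7]), 0.57), (array([381.8, 322.2,   3.3]), 0.31)]
vee_centre [(array([509.4, 194.6,  39.7]), 0.93), (array([508.8, 194.2,  -3.2]), 0.43)]
gap_middle [(array([518.9, 133.3,  35.6]), 0.57), (array([510.4, 198.5,  77.8]), 0.16)]
stop_face [(array([521.5,  76.4,  34.1]), 0.81)]
shaft [(array([ 428.6, -176.6,    8. ]), 0.82)]
shaft_tip [(array([ 434.1, -246. ,    9.1]), 0.94)]
shaft_tail [(array([419.5, -95.2,   7.2]), 0.82), (array([373.4,   9.8,  -3.1]), 0.17)]
screw_pad [(array([511.8, 198.5,  48.9]), 0.51)]
knob_middle [(array([510.6, 199.4,  77.4]), 0.54), (array([508.8, 192.1,  38.1]), 0.23)]
thumbscrew it knows: brass_blank, file, fixture, gap_middle, knob_middle, loupe, movement_holder, pliers, screw_pad, screwdriver, shaft, shaft_tail, shaft_tip, stop_face, vee_centre
top [ 413.9   34.3 1066.8] [[ 0. -1.  0.]
 [-1. -0. -0.]
 [ 0. -0. -1.]] [[479.9   0.  317.8]
 [  0.  479.9 238.7]
 [  0.    0.    1. ]]
fixture []
vee_centre [(array([511.5, 197.8,  36.9]), 0.72)]
gap_middle [(array([516.4, 135.2,  32.6]), 0.57)]
stop_face [(array([519.7,  74.3,  35.4]), 0.59)]
shaft [(array([ 428.2, -169.8,    8. ]), 0.72)]
shaft_tip [(array([ 435.9, -250.2,    8.4]), 0.58), (array([512.5, 199.3,  47.6]), 0.41)]
shaft_tail [(array([421.3, -94.5,  11.5]), 0.61)]
screw_pad [(array([513.1, 197.9,  48.7]), 0.55)]
knob_middle [(array([514.3, 195.5,  78.2]), 0.73), (array([382.2, 317.2,  -3.2]), 0.67)]
thumbscrew it knows: brass_blank, file, fixture, gap_middle, knob_middle, loupe, movement_holder, pliers, screw_pad, screwdriver, shaft, shaft_tail, shaft_tip, stop_face, vee_centre
1.0
```

View pics/scene0.png

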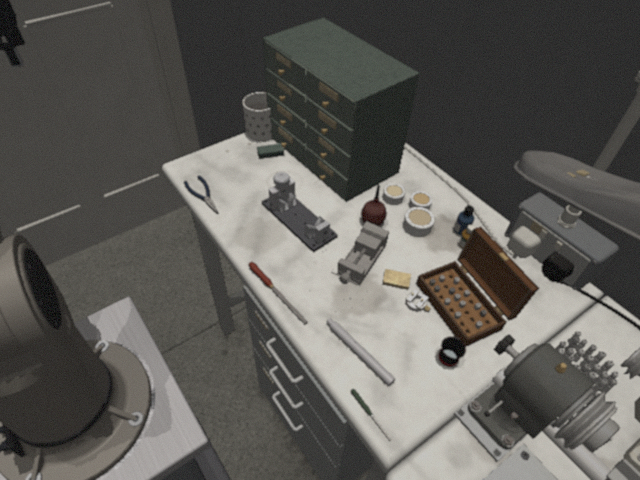

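View pics/top0.png

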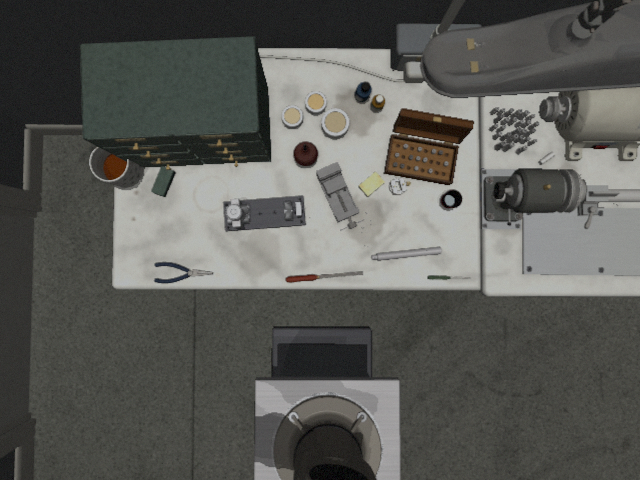

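The scene shows the fixture with its knob at (283,183) and its stop at (320,228). The shaft lies at (330,325)–(392,382), plain end towards the lower right. The cabinet is close behind the fixture. In the top view the knob is at (234,212), the stop at (297,208), and the shaft runs (375,257)–(440,251). Next I'll take wrist views.

Run:
```python
from h import *
np.set_printoptions(precision=2,suppress=True)
R=np.array(readout.get_tcp_rot()); print(R, readout.get_tool_pos())
p=shot('wrist','w0'); print('cam in tool',R.T@(np.array(p['position'])-np.array(readout.get_tool_pos())), R.T@np.array(p['rotation']), p['intrinsics'])
# IK candidates
d=np.array([.085,-.9964,0]); 
def rot(a): # tool down, tool x along fixture dir rotated by a
    c,s=np.cos(a),np.sin(a); x=np.array([d[0]*c-d[1]*s,d[0]*s+d[1]*c,0]); z=np.array([0,0,-1.]); return np.column_stack([x,np.cross(z,x),z])
for P in [(510,230,250),(425,-120,250),(425,-120,15),(505,360,60),(511,198,78)]:
    for a in (0,np.pi):
        print(P,a,solver.solve_ik(P,rot(a)))
t=cv2.imread('pics/top0.png'); cv2.imwrite('pics/topc.png',cv2.resize(t[100:300,80:340],None,fx=3,fy=3))
```

```text
[[-0.97  0.26  0.  ]
 [ 0.26  0.97  0.  ]
 [ 0.    0.   -1.  ]] [176.65 651.53 242.32]
cam in tool [  85.44   -0.11 -131.6 ] [[ 0.   -0.94 -0.33]
 [ 1.    0.    0.  ]
 [-0.   -0.33  0.94]] [[380.93   0.   320.49]
 [  0.   380.93 240.81]
 [  0.     0.     1.  ]]
(510, 230, 250) 0 [-27.05  16.22  -4.4  104.45   1.43  59.39 152.88]
(510, 230, 250) 3.141592653589793 [-54.13  17.17  29.05 106.22  -9.63  59.02 -16.32]
(425, -120, 250) 0 [ -60.8     9.84   77.85  121.85  -11.54   56.6  -151.84]
(425, -120, 250) 3.141592653589793 [-51.77   5.4   64.92 121.68  -5.89  56.16  21.21]
(425, -120, 15) 0 [-42.12  60.15  71.96 131.98 -77.    57.82 -93.88]
(425, -120, 15) 3.141592653589793 [-14.07  30.85  26.65 130.59 -33.04  24.95  44.64]
(505, 360, 60) 0 [-29.44  35.52 -15.96 103.61  13.62  42.74 132.24]
(505, 360, 60) 3.141592653589793 [-54.21  35.82  17.68 105.45 -15.68  41.12 -22.89]
(511, 198, 78) 0 [-18.83  28.3  -11.19 113.46   8.41  39.   149.62]
(511, 198, 78) 3.141592653589793 [-46.78  29.91  24.56 115.38 -19.4   38.62  -4.91]
```

View pics/topc.png

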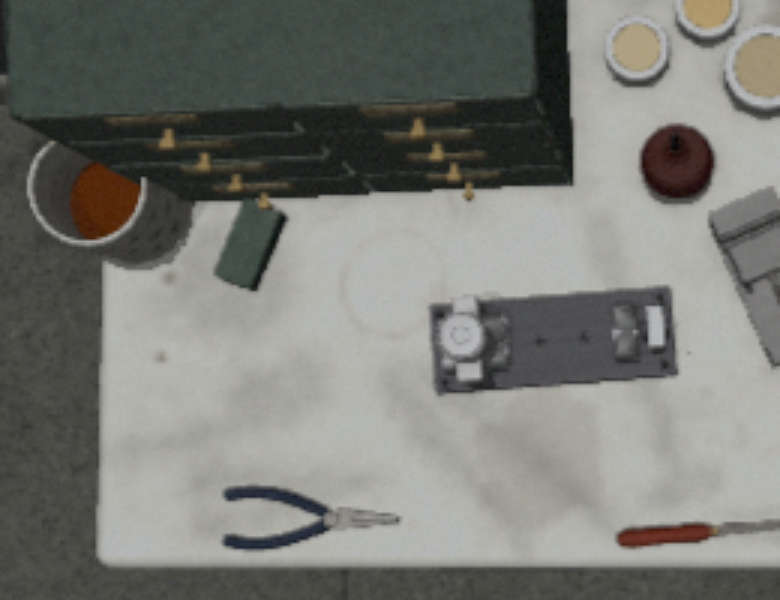

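View pics/w0.png

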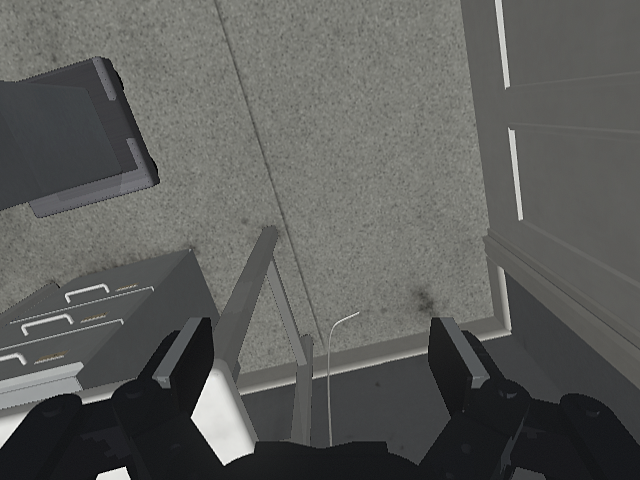

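The cabinet front is at about x=580 and the knob is about 68 mm in front of it. The wrist camera sits 85 mm out on tool +x, so I must never swing it towards the cabinet. Next I'll look at the fixture closely from above.

```bash
cat >> h.py <<'E'
Z=np.array([0,0,-1.])
def rotd(d):  # tool down, tool x along d (world xy)
    x=np.array([d[0],d[1],0.]);x/=np.linalg.norm(x); return np.column_stack([x,np.cross(Z,x),Z])
E
python3 - <<'E'
from h import *
np.set_printoptions(precision=1,suppress=True)
R=rotd([-.085,.9964])
robot.move_to([508,190,230],R)
p=shot('wrist','w1')
for l in ['vee_centre','gap_middle','stop_face','screw_pad','knob_middle']:
    print(l,[(w(p,r['centre']),px(p,w(p,r['centre'])),round(r['confidence'],2)) for r in nets.tip_of(p,l)][:2])
print(readout.get_time(),readout.get_joint_pos())
E
```

```text
vee_centre [(array([512.3, 196.7,  39.3]), array([326.7, 206.6]), 0.86)]
gap_middle [(array([515.4, 136.3,  37.2]), array([323.8, 269.8]), 0.65)]
stop_face [(array([526.8,  70.6,  34.6]), array([329.3, 330.5]), 0.61)]
screw_pad [(array([510.1, 200.5,  47.7]), array([324.6, 204.4]), 0.6)]
knob_middle [(array([512. , 197.3,  78. ]), array([327.2, 218. ]), 0.73)]
3.3917 [-51.5  16.8  29.8 109.7 -10.   56.  -12.2]
```

View pics/w1.png

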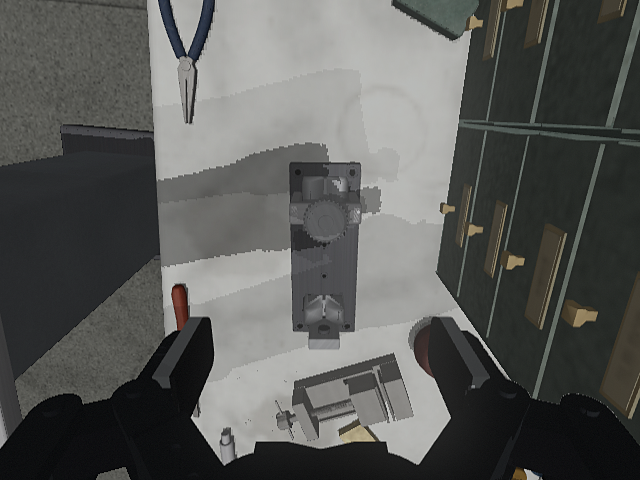

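The wrist view shows the plate with corners near (290,163), (360,163), (356,332) and (293,332), the knob centre at (326,220), and a cabinet handle at (447,208). I'll enlarge it for exact corners.

Run:
```python
import cv2
i=cv2.imread('pics/w1.png')[150:360,270:400]
i=cv2.convertScaleAbs(i,alpha=1.3,beta=20)
cv2.imwrite('pics/w1z.png',cv2.resize(i[:105],None,fx=5.5,fy=5.5,interpolation=cv2.INTER_CUBIC))
cv2.imwrite('pics/w1y.png',cv2.resize(i[105:],None,fx=5.5,fy=5.5,interpolation=cv2.INTER_CUBIC))
```

```text
(no output)
```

View pics/w1z.png

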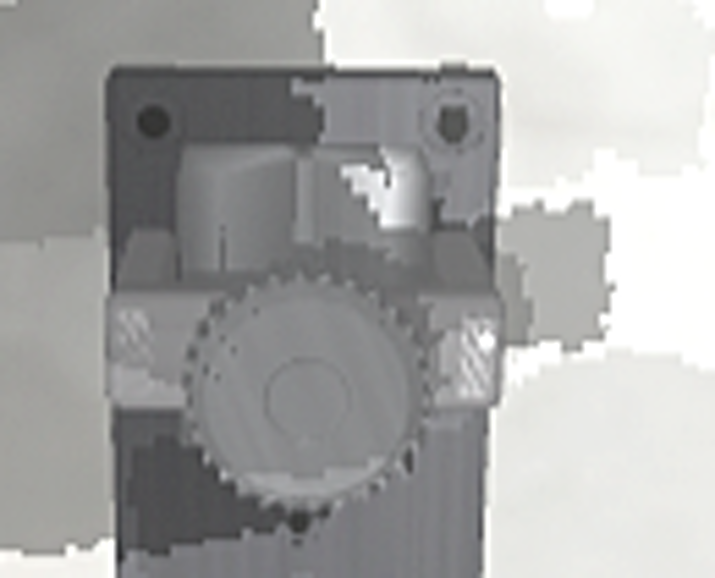

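View pics/w1y.png

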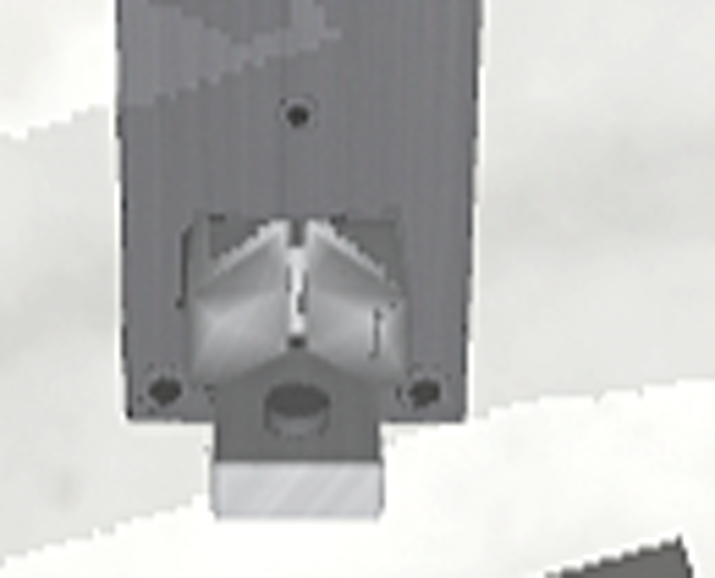

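```bash
cat > fit.py <<'E'
from h import *
E
python3 - <<'E'
from h import *
np.set_printoptions(precision=2,suppress=True)
p=shot('wrist')
c=[ray(p,u,10) for u in [(289.5,162.4),(360.7,162.4),(293.3,331.4),(355.1,331.4)]]
h=[ray(p,(270+a/5.5,b/5.5+o),10) for a,b,o in [(153,122,150),(453,125,150),(165,390,255),(426,391,255)]]
for v in c+h: print(v)
for s in (c,h):
    t=(s[0]+s[1])/2;b=(s[2]+s[3])/2; d=b-t; L=np.linalg.norm(d); print(L,d/L,'angles',np.degrees(np.arctan2(*(s[2]-s[0])[:2])),np.degrees(np.arctan2(*(s[3]-s[1])[:2])), np.linalg.norm(s[1]-s[0]),np.linalg.norm(s[3]-s[2]))
    if s is c: print('orig', (t+b)/2-d/L*55)
print('knob',ray(p,(325.8,221.8),87.6))
for z in (40,60,80,100): print('handle',z,ray(p,(441,208),z))
R=rotd([-.0996,.995])
for P in [(425,-120,14),(425,-110,100),(510,250,60)]: print(solver.solve_ik(P,R))
E
```

```text
[476.14 226.4   10.  ]
[540.82 231.99  10.  ]
[490.78  49.28  10.  ]
[556.33  54.91  10.  ]
[484.29 218.18  10.  ]
[534.31 222.01  10.  ]
[497.43  56.58  10.  ]
[547.51  60.66  10.  ]
177.73797348662433 [ 0.08 -1.    0.  ] angles 175.2756684726182 174.99261084300971 64.91362655386438 65.79167319632101
orig [511.35 195.45  10.  ]
162.00937336561998 [ 0.08 -1.   -0.  ] angles 175.35350149787274 175.32184466706767 50.1626335862918 50.2514862316518
knob [511.08 195.59  87.6 ]
handle 40 [611.48 202.82  40.  ]
handle 60 [604.54 207.3   60.  ]
handle 80 [597.61 211.79  80.  ]
handle 100 [590.67 216.27 100.  ]
[-13.58  30.85  26.03 130.58 -32.57  24.71  45.01]
[-24.02  20.82  36.48 129.27 -21.27  35.62  33.91]
[-49.9   32.89  22.92 113.02 -20.12  37.94  -8.52]
```

Run:
```python
from h import *
np.set_printoptions(precision=1,suppress=True)
R=rotd([-.094,.9955])
robot.move_to([427,-140,190],R)
p=shot('wrist','w2')
for l in ['shaft','shaft_tip','shaft_tail']:
    print(l,[(w(p,r['centre']),px(p,w(p,r['centre'])),round(r['confidence'],2)) for r in nets.tip_of(p,l)][:2])
r=nets.regions_of(p,'shaft')
if r:
    m=r[0]['pixels'].astype(np.uint8); c=max(cv2.findContours(m,0,2)[0],key=cv2.contourArea); print(r[0]['confidence'],m.sum()); b=cv2.minAreaRect(c); print(b,cv2.boxPoints(b))
print(readout.get_time(),readout.get_joint_pos())
import numpy as np; np.savez('w2.npz',**{k:np.array(p[k]) for k in('position','rotation','intrinsics')})
```

```text
shaft [(array([ 427.6, -170.3,    6.4]), array([317. , 247.8]), 0.56)]
shaft_tip [(array([ 434.6, -250. ,   11.1]), array([316.4, 329.6]), 0.76)]
shaft_tail [(array([415.9, -98.3,  11.5]), array([310.8, 165.3]), 0.72)]
0.55 3151
((315.72283935546875, 246.9678192138672), (172.07199096679688, 20.861196517944336), 88.49256896972656) [[303.  161.2]
 [323.9 160.7]
 [328.4 332.7]
 [307.6 333.2]]
4.9833 [-28.3  11.7  43.9 124.  -10.9  48.   27.9]
```

View pics/w2.png

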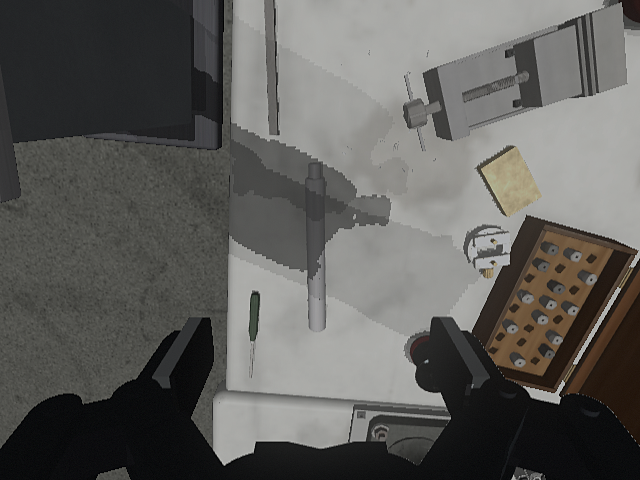

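The shaft lies along (314,161)–(317,331) with its spigot at the top, the screwdriver to the left at (253,330) and the file's end at (273,133). The path for the fingers is clear, so I'll grasp 52 mm tailward of its middle.

Run:
```python
from h import *
np.set_printoptions(precision=2,suppress=True)
p=shot('wrist'); m=nets.regions_of(p,'shaft')[0]['pixels']
rows=np.arange(185,322); ctr=[]
for r in rows:
    c=np.where(m[r])[0]
    if len(c): ctr.append(((c[0]+c[-1])/2,r))
ctr=np.array(ctr); k=np.polyfit(ctr[:,1],ctr[:,0],1); f=lambda r:(np.polyval(k,r),r)
r0,r1=np.where(m.any(1))[0][[0,-1]]; print('rows',r0,r1)
A=ray(p,f(185),8);B=ray(p,f(322),8); d=(B-A)/np.linalg.norm(B-A)
tail=ray(p,f(r0),8); tip=ray(p,f(r1),8); print(tail,tip,np.linalg.norm(tip-tail),d)
mid=(tail+tip)/2; mid=np.array([*(A+d*((mid-A)@d))[:2],8])
print('mid',mid)
np.savez('shaft.npz',mid=mid,d=d)
R=rotd(-d[:2]); g=mid-52*d
robot.move_to([g[0],g[1],80],R)
print(robot.line_to([g[0],g[1],12.5],speed=70,contact_N=6), readout.get_tool_pos())
claw.grasp(80)
print(readout.get_gripper_width(),readout.get_force(),readout.get_time())
shot('wrist','w3')
```

```text
Traceback (most recent call last):
IndexError: list index out of range
```

Run:
```python
from h import *
np.set_printoptions(precision=2,suppress=True)
for _ in range(5):
    p=shot('wrist'); q=nets.regions_of(p,'shaft')
    q=[r for r in q if 2500<r['pixels'].sum()<4000]
    if q: break
m=q[0]['pixels']
rows=np.arange(185,322); ctr=[]
for r in rows:
    c=np.where(m[r,290:345])[0]+290
    if len(c): ctr.append(((c[0]+c[-1])/2,r))
ctr=np.array(ctr); k=np.polyfit(ctr[:,1],ctr[:,0],1); f=lambda r:(np.polyval(k,r),r)
r0,r1=np.where(m[:,290:345].sum(1)>3)[0][[0,-1]]; print('rows',r0,r1,'std',np.std(np.polyval(k,ctr[:,1])-ctr[:,0]))
A=ray(p,f(185),8);B=ray(p,f(322),8); d=(B-A)/np.linalg.norm(B-A)
tail=ray(p,f(r0),8); tip=ray(p,f(r1),8); L=np.linalg.norm(tip-tail);print(tail,tip,L,d)
mid=(tail+tip)/2; mid=np.array([*(A+d*((mid-A)@d))[:2],8])
print('mid',mid)
assert 145<L<163
np.savez('shaft.npz',mid=mid,d=d)
R=rotd(-d[:2]); g=mid-52*d
robot.move_to([g[0],g[1],80],R)
print(robot.line_to([g[0],g[1],12.5],speed=70,contact_N=6), readout.get_tool_pos())
claw.grasp(80)
print(readout.get_gripper_width(),readout.get_force(),readout.get_time())
shot('wrist','w3')
```

```text
rows 162 330 std 0.2184263643345468
[418.22 -96.35   8.  ] [ 435.29 -252.78    8.  ] 157.35300661881158 [ 0.11 -0.99  0.  ]
mid [ 426.75 -174.56    8.  ]
False [ 421.36 -122.97   12.76]
12.700939459317937 [-0.82 -0.01  5.99] 7.4917
```

View pics/w3.png

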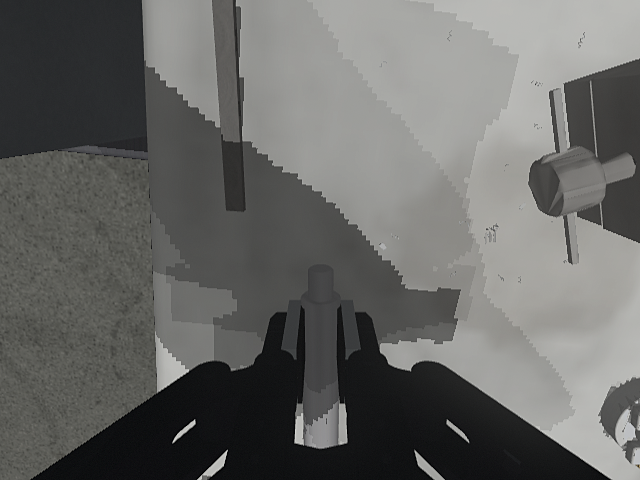

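The shaft is centred between the pads at (320,350), with its spigot free at (320,283). The width reads 12.7 mm rather than 16, so I'll lift it and check the hold.

Run:
```python
from h import *
np.set_printoptions(precision=2,suppress=True)
P=readout.get_tool_pos()
robot.line_to([P[0],P[1],P[2]+90],speed=120)
print(readout.get_gripper_width(),readout.get_force(),readout.get_ft_torque(),readout.get_time())
shot('wrist','w4'); p=shot('scene','s4')
for l in ['shaft','shaft_tip','shaft_tail']:
    print(l,[(w(p,r['centre']),px(p,w(p,r['centre'])),round(r['confidence'],2)) for r in nets.tip_of(p,l)][:2])
i=cv2.imread('pics/s4.png')[260:430,250:450];cv2.imwrite('pics/s4z.png',cv2.resize(i,None,fx=3.5,fy=3.5))
print(readout.get_tool_pos())
```

```text
12.810011327172763 [-0.13  0.26 -0.8 ] [ 0.03 -0.    0.01] 8.4417
shaft [(array([ 425.46, -174.75,   99.56]), array([363.68, 322.61]), 0.87)]
shaft_tip [(array([ 432.36, -247.78,   98.65]), array([398.55, 356.11]), 0.92)]
shaft_tail []
[ 420.84 -122.96  102.33]
```

View pics/w4.png

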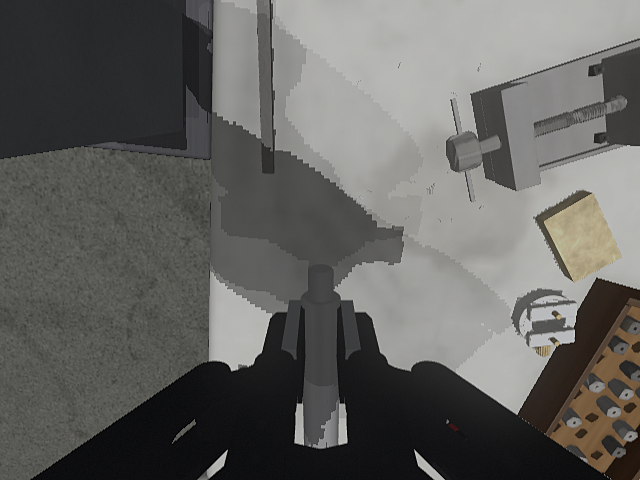

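View pics/s4z.png

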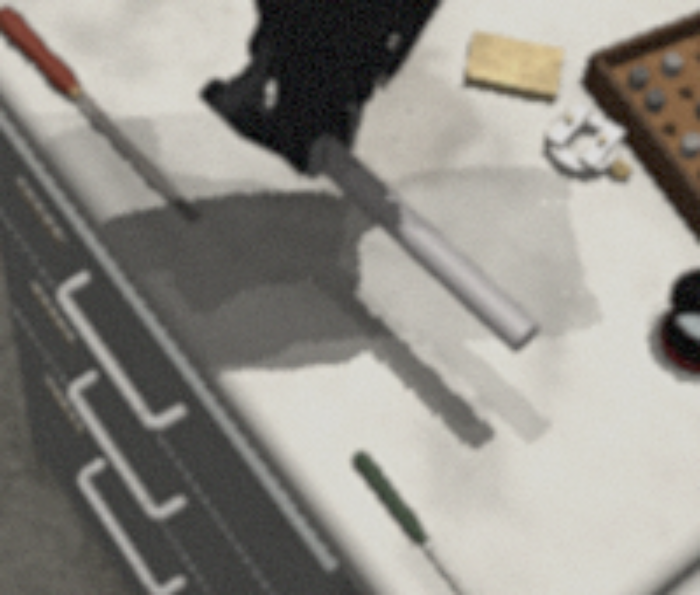

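The shaft is held level, with its tip at (398,356) in the scene view. Next I'll carry it over and insert it under the bridge.

```bash
cat >> h.py <<'E'
O=np.array([511.2,195.5,0.]); FD=np.array([np.sin(np.radians(4.8)),-np.cos(np.radians(4.8)),0.])
FY=np.array([-FD[1],FD[0],0.])  # fixture y (z up)
RF=rotd(-FD[:2])   # camera towards -x fixture
def F(x,y,z): return O+FD*x+FY*y+np.array([0,0,z])
def st(): print('t',readout.get_time(),'P',np.round(readout.get_tool_pos(),2),'F',np.round(readout.get_force(),2),'T',np.round(readout.get_ft_torque(),3),'g',round(readout.get_gripper_width(),2))
E
python3 - <<'E'
from h import *
P=np.array(readout.get_tool_pos())
robot.line_to([P[0],P[1],150],speed=150)
try: robot.line_to(F(-144,0,150),rot=RF,speed=260); print('line')
except robot.PlanningError as e:
    print(e); robot.move_to(F(-144,0,150),RF)
st(); print(readout.get_joint_pos())
robot.line_to(F(-144,0,75),speed=150)
st()
p=shot('scene','s5'); shot('top','t5'); shot('wrist','w5')
for l in ['shaft_tip','shaft']:
    print(l,[((w(p,r['centre'])-O)@np.column_stack([FD,FY,[0,0,1]]),round(r['confidence'],2)) for r in nets.tip_of(p,l)][:2])
i=cv2.imread('pics/s5.png')[120:260,180:380];cv2.imwrite('pics/s5z.png',cv2.resize(i,None,fx=4,fy=4))
i=cv2.imread('pics/t5.png')[150:250,130:330];cv2.imwrite('pics/t5z.png',cv2.resize(i,None,fx=4,fy=4))
E
```

```text
line
t 11.1083 P [499.25 337.49 150.04] F [-0.47  0.9  -1.71] T [ 0.031 -0.047  0.034] g 13.07
[-66.02291645  30.15996617  35.32318932 105.9645405  -21.98519611
  50.83317614 -15.52217488]
t 11.7583 P [499.07 338.64  75.15] F [-0.7   1.04 -1.82] T [ 0.595  0.189 -0.074] g 12.91
shaft_tip [(array([-17.31298472,  -0.41180827,  66.2021668 ]), 0.78)]
shaft [(array([-93.18388797,   1.47255928,  71.80530861]), 0.54)]
```

View pics/s5z.png

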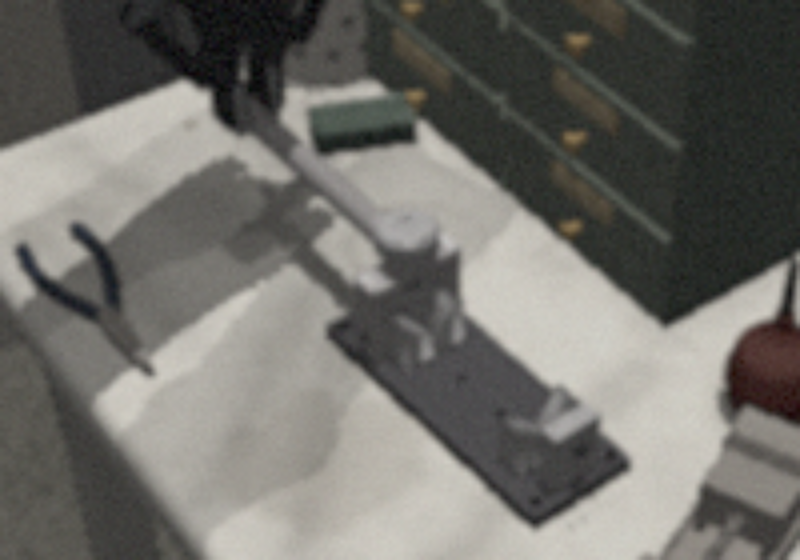

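View pics/t5z.png

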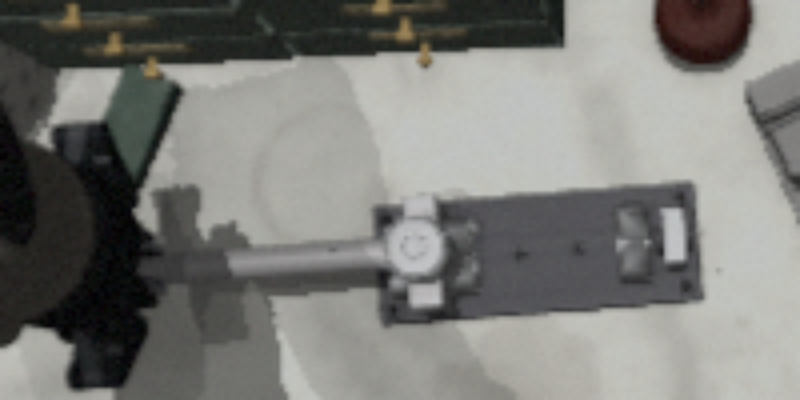

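View pics/w5.png

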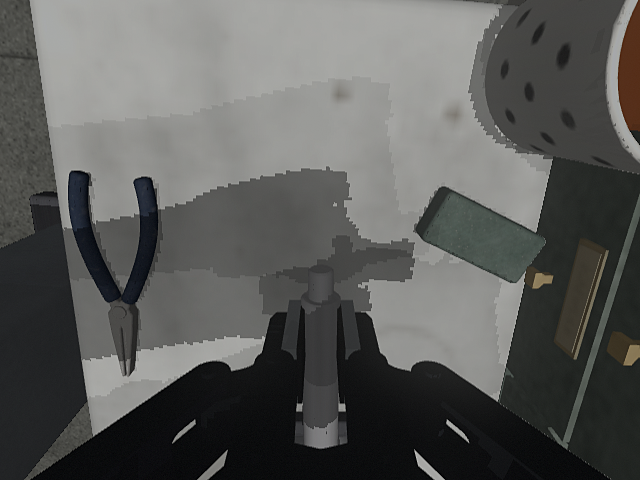

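The shaft may be brushing the knob rim here, because the moment rose to 0.6 N m. I'll back it off along the axis and reread.

Run:
```python
from h import *
st()
robot.line_to(F(-160,0,75),speed=60); st()
robot.line_to(F(-160,0,60),speed=60); robot.wait(0.2); st()
p=shot('scene','s6')
for l in ['shaft_tip','shaft','shaft_tail']:
    print(l,[((w(p,r['centre'])-O)@np.column_stack([FD,FY,[0,0,1]]),round(r['confidence'],2)) for r in nets.tip_of(p,l)][:2])
i=cv2.imread('pics/s6.png')[120:260,180:380];cv2.imwrite('pics/s6z.png',cv2.resize(i,None,fx=4,fy=4))
```

```text
t 12.0083 P [499.62 339.23  75.83] F [-0.11  1.06 -2.18] T [0.448 0.065 0.006] g 12.84
t 12.425 P [497.7  355.42  74.96] F [ 0.01 -0.51 -1.08] T [ 0.036 -0.053 -0.011] g 12.84
t 13.025 P [498.02 354.94  60.19] F [ 0.01  0.26 -1.37] T [0.001 0.053 0.011] g 12.29
shaft_tip [(array([-34.62869396,  -0.9912647 ,  51.38965711]), 0.65)]
shaft [(array([-108.83521738,    1.34541392,   56.17106024]), 0.78)]
shaft_tail [(array([-187.05856204,    1.68172412,   55.70711561]), 0.57)]
```

View pics/s6z.png

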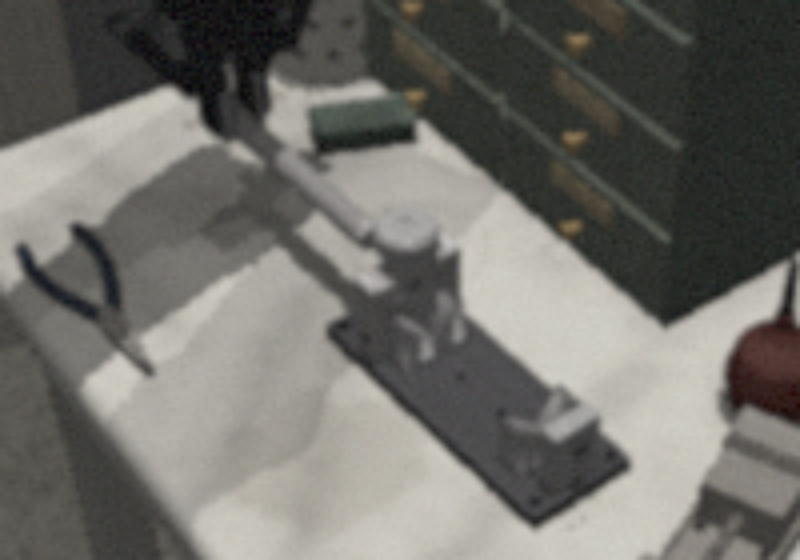

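Run:
```python
from h import *
np.set_printoptions(precision=2,suppress=True)
T=np.array(readout.get_tool_pos()); st()
for n in ('scene','top'):
  for _ in range(3):
    p=shot(n); q=nets.regions_of(p,'shaft')
    if q and q[0]['pixels'].sum()>100: break
  m=q[0]['pixels']; ys,xs=np.where(m); print(n,q[0]['confidence'],m.sum(),xs.min(),xs.max(),ys.min(),ys.max())
  pts=np.column_stack([xs,ys]).astype(np.float32); l=cv2.fitLine(pts,cv2.DIST_L2,0,.01,.01).ravel(); print('line',l)
  nrm=np.array([-l[1],l[0]])
  for dz in (-4.8,):
   for s in (-12,20,60,100,129):
    X=T+np.array([0,0,dz])+FD*s; e=1.
    r=(px(p,X)-l[2:])@nrm
    rz=(px(p,X+[0,0,1])-px(p,X))@nrm; ry=(px(p,X+FY)-px(p,X))@nrm
    print(s,px(p,X),'off px',r,'per mm z',rz,'per mm y',ry)
```

```text
t 13.225 P [497.89 354.99  60.18] F [-0.14 -0.16 -0.86] T [ 0.07  0.   -0.04] g 12.53
scene 0.86 311 239 272 148 181
line [  0.74   0.67 256.49 165.46]
-12 [235.94 147.2 ] off px 0.24457119127152183 per mm z -0.23076414042326268 per mm y -0.37288933932923807
20 [243.93 154.18] off px 0.05602660860880526 per mm z -0.23432066796247394 per mm y -0.3783358785906292
60 [254.27 163.19] off px -0.1876589744663666 per mm z -0.23892327764507662 per mm y -0.3853719116865362
100 [265.   172.56] off px -0.4407178003369907 per mm z -0.24371003079642814 per mm y -0.39267454910304517
129 [273.05 179.58] off px -0.6303581719165763 per mm z -0.24730193369731834 per mm y -0.39814439688174663
top 0.64 412 159 219 211 221
line [  1.    -0.08 189.41 215.91]
-12 [154.75 219.45] off px 0.6512020198876449 per mm z -0.05239576772075566 per mm y -0.47316704145007804
20 [169.97 218.25] off px 0.7168367193581207 per mm z -0.05230702943804238 per mm y -0.47295499840528377
60 [188.97 216.75] off px 0.7987963470562299 per mm z -0.052196302723742316 per mm y -0.47269021166032565
100 [207.95 215.25] off px 0.8806630706007255 per mm z -0.052085793449692615 per mm y -0.4724257211852514
129 [221.69 214.17] off px 0.9399584407281254 per mm z -0.05200580989538771 per mm y -0.4722341505697886
```

```bash
cat >> h.py <<'E'
from scipy.spatial.transform import Rotation as RR
def RFp(deg): return RR.from_rotvec(-FY*np.radians(deg)).as_matrix()@RF
def shaftfit(n,T,dz=-4.8):
    for _ in range(4):
        p=shot(n); q=[r for r in nets.regions_of(p,'shaft') if r['pixels'].sum()>150]
        if q: break
    ys,xs=np.where(q[0]['pixels']); l=cv2.fitLine(np.column_stack([xs,ys]).astype(np.float32),cv2.DIST_L2,0,.01,.01).ravel()
    nrm=np.array([-l[1],l[0]]); out=[]
    for s in (0,129):
        X=T+np.array([0,0,dz])+FD*s; r=(px(p,X)-l[2:])@nrm
        out.append((r,-r/((px(p,X+[0,0,1])-px(p,X))@nrm),-r/((px(p,X+FY)-px(p,X))@nrm)))
    return np.round(out,2)  # px, dz if all z, dy if all y
E
python3 - <<'E'
from h import *
np.set_printoptions(precision=2,suppress=True)
p=shot('top')
for u in [(224.75,216.5),(304.1,210.1)]: print('fixture axis in top cam: ',(ray(p,u,10)-O)@np.column_stack([FD,FY]))
robot.line_to(F(-160,0,60),rot=RFp(1.8),speed=40); robot.wait(.2); st()
T=np.array(readout.get_tool_pos())
print((T-O)@np.column_stack([FD,FY]))
for n in('scene','scene','top','top'): print(n,shaftfit(n,T).tolist())
E
```

```text
fixture axis in top cam:  [-32.95  -0.64]
fixture axis in top cam:  [142.46  -0.34]
t 13.925 P [497.85 354.7   60.01] F [ 0.08 -0.19 -0.68] T [ 0.07  0.04 -0.02] g 12.86
[-159.76    0.01]
scene [[0.38, 1.62, 1.03], [0.35, 1.39, 0.89]]
scene [[0.19, 0.82, 0.52], [0.41, 1.64, 1.05]]
top [[0.83, 16.3, 1.76], [0.61, 11.97, 1.3]]
top [[0.77, 14.87, 1.62], [0.73, 14.12, 1.54]]
```

Run:
```python
from h import *
R=RFp(1.8)
robot.line_to(F(-160,-.7,42),rot=R,speed=60); st()
for x in (-140,-110,-80,-60,-44):
    c=robot.line_to(F(x,-.7,42),rot=R,speed=45,contact_N=7); st()
    if c: print('contact',x); break
p=shot('scene','s7');i=p['image'][120:260,180:380];cv2.imwrite('pics/s7z.png',cv2.resize(i,None,fx=4,fy=4))
```

```text
t 14.875 P [496.81 354.57  41.36] F [-0.46  1.32 -1.03] T [ 0.06  -0.07   0.026] g 12.65
t 15.4667 P [498.87 334.88  42.12] F [ 0.26 -0.45 -0.39] T [ 0.103 -0.009 -0.018] g 12.79
t 16.2833 P [501.29 305.22  42.  ] F [ 0.58  0.42 -0.47] T [ 0.075  0.02  -0.03 ] g 12.69
t 17.1 P [503.83 275.44  42.03] F [ 0.32 -0.41 -1.46] T [0.085 0.021 0.009] g 12.6
t 17.6917 P [505.56 255.11  42.05] F [ 0.33  0.25 -0.2 ] T [ 0.063 -0.038 -0.001] g 12.88
t 18.2 P [506.88 239.03  42.04] F [-0.14  0.34 -1.16] T [0.031 0.    0.041] g 12.91
```

View pics/s7z.png

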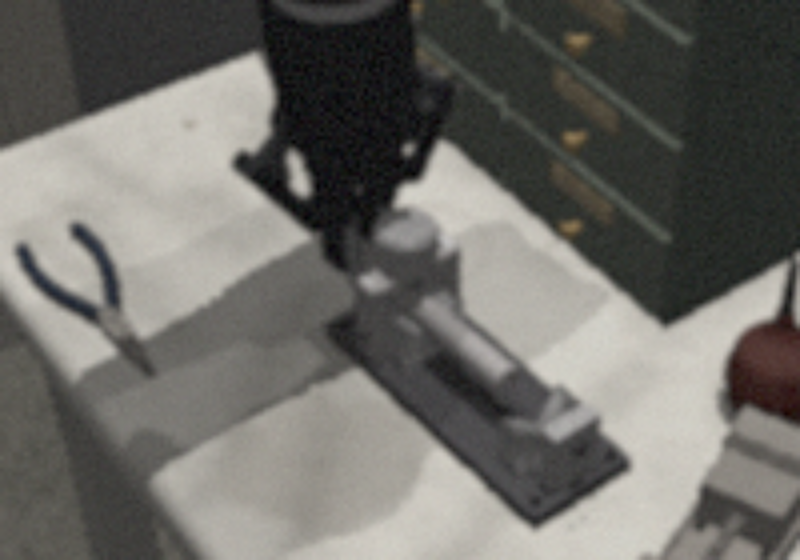

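Inserted without contact; the shaft now pokes out into the gap, and its tip is just short of the second block. Next I'll lower it into the V, release and look.

Run:
```python
from h import *
R=RFp(1.8)
c=robot.line_to(F(-44,-.7,40),rot=R,speed=15,contact_N=4); print(c); st()
claw.release(); st()
robot.line_to(F(-48,-.7,100),rot=RF,speed=150)
robot.line_to(F(-20,0,170),rot=RF,speed=200)
p=shot('wrist','w8')
np.savez('w8.npz',**{k:np.array(p[k]) for k in('position','rotation','intrinsics')})
q=nets.regions_of(p,'shaft'); print([(r['confidence'],r['pixels'].sum()) for r in q])
for l in ['shaft_tip','shaft']:
    print(l,[((w(p,r['centre'])-O)@np.column_stack([FD,FY,[0,0,1]]),px(p,w(p,r['centre'])),round(r['confidence'],2)) for r in nets.tip_of(p,l)][:2])
st()
```

```text
False
t 18.5333 P [507.29 239.75  40.16] F [ 2.18  1.27 -0.21] T [ 0.161 -0.269  0.021] g 12.73
t 19.2333 P [506.82 239.28  40.  ] F [-0.1  -0.17  0.35] T [ 0.099 -0.008  0.055] g 85.45
[(0.84, np.int64(2822)), (0.17, np.int64(2308))]
shaft_tip [(array([85.36434388, -2.30122292, 36.72316239]), array([318.9016176 , 355.00251874]), 0.84), (array([59.24539933, -0.82214852, 36.34491062]), array([320.74017399, 326.97952355]), 0.49)]
shaft [(array([ 4.79829106,  1.63422109, 35.24552471]), array([324.07418904, 263.24890842]), 0.73)]
t 20.5083 P [508.55 215.75 168.57] F [-0.14 -0.14 -0.41] T [ 0.039 -0.02   0.047] g 85.38
```

View pics/w8.png

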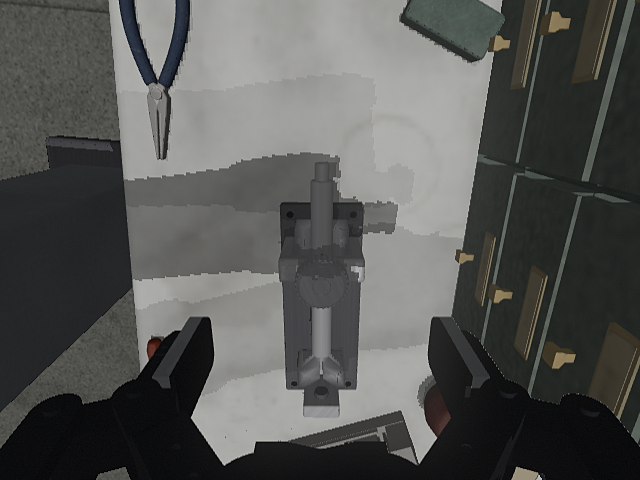

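The shaft lies in line in the V, with its tail at (321,163) and its tip at about (321,358), just before the second block. I'll compute the axis and the tail's position.

Run:
```python
from h import *
np.set_printoptions(precision=2,suppress=True)
p=dict(np.load('w8.npz'))
i=cv2.imread('pics/w8.png'); g=cv2.cvtColor(i,6)
M=np.column_stack([FD,FY])
for u in [(321.5,163),(321.5,182),(321,357),(321,362)]: print(u,(ray(p,u,36)-O)@M)
a=cv2.convertScaleAbs(i[150:410,270:370],alpha=1.4,beta=20)
cv2.imwrite('pics/w8a.png',cv2.resize(a[:100],None,fx=6,fy=6)); cv2.imwrite('pics/w8b.png',cv2.resize(a[150:250],None,fx=6,fy=6))
```

```text
(321.5, 163) [-69.93  -0.43]
(321.5, 182) [-56.82  -0.41]
(321, 357) [87.83 -0.58]
(321, 362) [92.72 -0.57]
```

View pics/w8a.png

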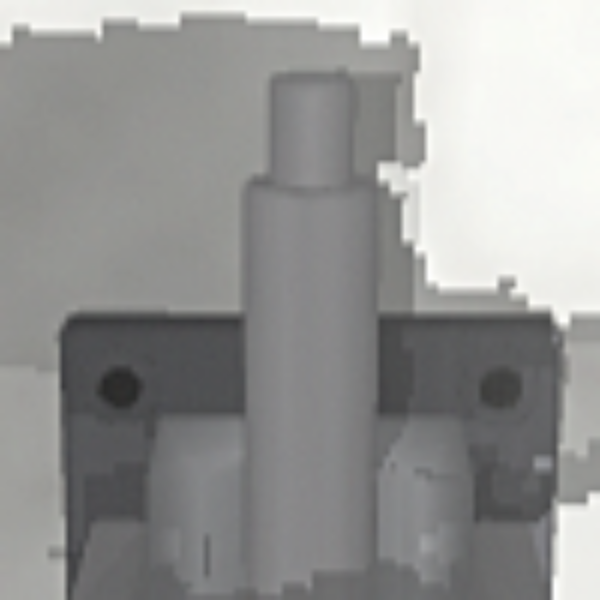

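View pics/w8b.png

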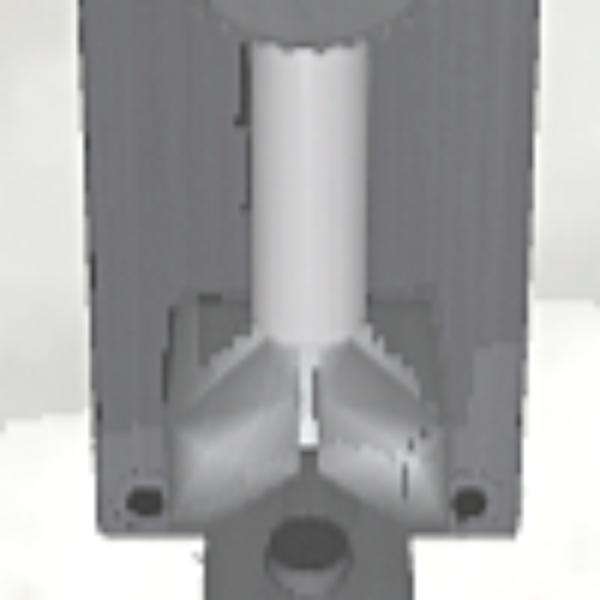

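Run:
```python
from h import *
robot.line_to(F(41,-.2,120),rot=RF,speed=150)
print(robot.line_to(F(41,-.2,41),rot=RF,speed=70,contact_N=6)); st()
b=np.array(readout.get_force())
claw.grasp(35); robot.wait(.15); st()
f=np.array(readout.get_force())-b; print('dF fix',f@FD,f@FY,f[2])
```

```text
False
t 22.4583 P [514.8  154.69  41.41] F [-0.73 -0.06  0.25] T [ 0.057 -0.012  0.014] g 85.64
t 23.25 P [514.49 154.64  41.05] F [-0.2  -1.    1.37] T [-0.033  0.059 -0.016] g 14.69
dF fix 0.9808293016835861 0.4439829477838627 1.1237044037210913
```

Run:
```python
from h import *
for x,s in ((61,35),(73,30),(84,15)):
    c=robot.line_to(F(x,-.2,41),rot=RF,speed=s,contact_N=10); st(); f=np.array(readout.get_force()); print(c,f@FD,f@FY, (np.array(readout.get_tool_pos())-O)@FD)
    if c: break
shot('wrist','w9')
```

```text
t 23.975 P [516.17 134.08  40.99] F [ 0.9  -1.55  0.85] T [-0.153  0.001 -0.037] g 14.32
False 1.6158739015959414 0.7666961566239172 61.61857703269754
t 24.525 P [517.14 122.25  41.01] F [-1.03 -1.69  0.51] T [-0.143 -0.038 -0.036] g 14.31
False 1.6019294317266675 -1.1631394832302022 73.48667193326686
t 25.1 P [517.65 116.67  40.89] F [0.74 1.58 0.54] T [ 0.201 -0.117 -0.054] g 14.61
True -1.5154620810455417 0.8747837211250669 79.0946301017233
```

View pics/w9.png

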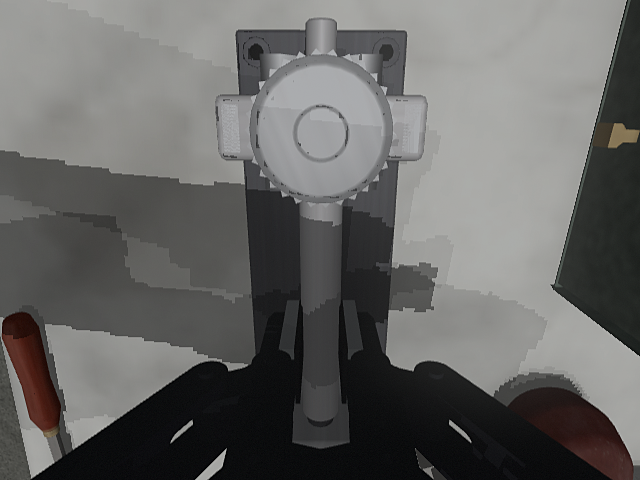

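```bash
python3 - <<'E'
from h import *
p=shot('wrist')
for v in (17,19): print('tail x',(ray(p,(321,v),36)-O)@FD,(ray(p,(321,v),41)-O)@FD, 'plate edge',(ray(p,(321,30),10)-O)@FD)
c=robot.line_to(F(86,-.2,41),rot=RF,speed=15,contact_N=20); st(); print(c,(np.array(readout.get_tool_pos())-O)@FD)
p=shot('wrist','w10')
E
python3 -c "
import cv2
a=cv2.imread('pics/w9.png')[0:110,220:420];b=cv2.imread('pics/w10.png')[0:110,220:420]
cv2.imwrite('pics/cmp.png',cv2.resize(cv2.hconcat([a,b]),None,fx=2,fy=2))"
```

```text
tail x -33.11921389300013 -32.10459744593224 plate edge -34.056503674933424
tail x -32.5630543690879 -31.56878709885142 plate edge -34.056503674933424
t 25.8167 P [517.65 116.    40.89] F [-1.12 17.23 -0.05] T [ 3.52   0.224 -0.081] g 14.15
False 79.75646219453422
```

View pics/cmp.png

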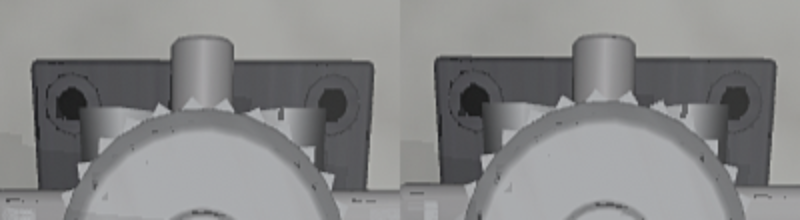

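The shaft is home: pushed with 17 N it moves no further, and its tail is at x≈-32. Next I'll ease off, release, and plan the knob strokes.

Run:
```python
from h import *
np.set_printoptions(precision=1,suppress=True)
robot.line_to(F(80,-.2,41),rot=RF,speed=30)
claw.release(); st()
robot.line_to(F(75,-.2,135),rot=RF,speed=200)
st()
def rphi(a): return rotd([np.cos(np.radians(a)),np.sin(np.radians(a))])
for a in (180,190,200,230,170,270,95): print(a,solver.solve_ik(F(0,-.2,79.5),rphi(a)))
```

```text
t 26.9 P [517.7 115.7  41. ] F [-0.4  0.7  0.1] T [-0. -0. -0.] g 85.9
t 27.5167 P [516.7 121.  134.4] F [-0.1 -0.5 -0.1] T [-0. -0. -0.] g 85.55
180 [-36.1  28.   10.9 114.8  -8.3  37.9  70.2]
190 [-34.2  27.9   8.6 114.6  -6.5  37.9  78.5]
200 [-32.4  27.8   6.2 114.5  -4.7  38.   86.8]
230 [-26.7  27.7  -0.9 114.1   0.7  38.2 111.9]
170 [-38.   28.2  13.4 114.9 -10.2  38.   61.9]
270 [-19.5  28.  -10.  113.6   7.5  39.  145.8]
95 [-51.9  31.2  31.7 115.8 -25.2  39.7   0.9]
```

```bash
cat >> h.py <<'E'
def rphi(a): return rotd([np.cos(np.radians(a)),np.sin(np.radians(a))])
def fT(): return round(float(np.mean([readout.get_ft_torque()[2] for _ in range(3)])),3)
E
python3 - <<'E'
from h import *
np.set_printoptions(precision=2,suppress=True)
zs=np.array([120]+[79.5-.5*i for i in range(12)])
Q=np.array([solver.solve_ik(F(0,-.2,z),rphi(180)) for z in zs]); 
print(Q[0],Q[1],Q[-1]); np.savez('Q.npz',z=zs,Q=Q)
def q(z,j7):
    a=np.array([np.interp(-z,-zs,Q[:,i]) for i in range(7)]); a[6]=j7; return a
robot.move_joints(q(120,165)); st()
robot.move_joints(q(79.5,165)); st()
b=np.array(readout.get_force())
claw.grasp(45); robot.wait(.1); st()
shot('wrist','w11'); shot('scene','s11')
E
```

```text
[-37.39  24.45  12.47 113.58  -7.57  42.73  69.56] [-36.1   28.02  10.94 114.76  -8.34  37.94  70.18] [-35.93  28.53  10.74 114.9   -8.45  37.3   70.27]
t 29.8917 P [510.94 195.31 119.78] F [ 1.15 -0.86 -0.16] T [ 0.03 -0.02  0.03] g 85.01
t 30.175 P [509.68 194.76  78.58] F [0.94 0.28 0.47] T [ 0.03 -0.07  0.02] g 85.14
t 30.8083 P [511.26 195.71  80.62] F [-3.15 -0.89  7.33] T [-0.1   0.47  0.03] g 31.77
```

View pics/w11.png

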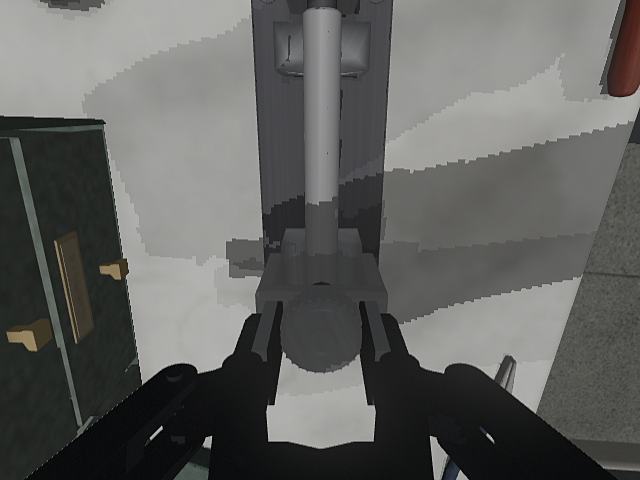

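The knob is gripped centrally at (321,325), with the shaft running straight to the stop. Now stroke 1.

```bash
cat >> h.py <<'E'
def q(z,j7):
    D=np.load('Q.npz'); a=np.array([np.interp(-z,-D['z'],D['Q'][:,i]) for i in range(7)]); a[6]=j7; return a
E
python3 - <<'E'
from h import *
a,b=165,-40; z=79.5
k=np.radians(1)*.398
for j in (100,30,-40):
    robot.move_joints(q(z-(165-j)*k,j)); st()
z-=205*k
claw.release(); st()
robot.move_joints(q(z,165)); st()
claw.grasp(45); st(); shot('wrist','w12')
E
```

```text
t 31.9583 P [511.15 195.65  80.13] F [-2.27 -0.63  7.46] T [-0.208  0.54  -0.042] g 31.93
t 33.0833 P [511.03 195.79  79.67] F [-2.8  -0.19  8.47] T [-0.149  0.719 -0.096] g 32.03
t 34.2083 P [511.1  195.95  79.19] F [-1.95  0.23  7.03] T [ 0.022  0.646 -0.033] g 31.77
t 34.775 P [511.03 195.46  78.02] F [ 0.17  0.78 -0.51] T [ 0.028 -0.032  0.007] g 85.64
t 37.775 P [511.02 195.48  78.09] F [-0.78 -0.27  0.52] T [ 0.039 -0.043 -0.016] g 85.41
t 38.3083 P [511.11 195.52  78.31] F [-0.38  0.68  3.57] T [-0.034  0.183  0.01 ] g 31.74
```

View pics/w12.png

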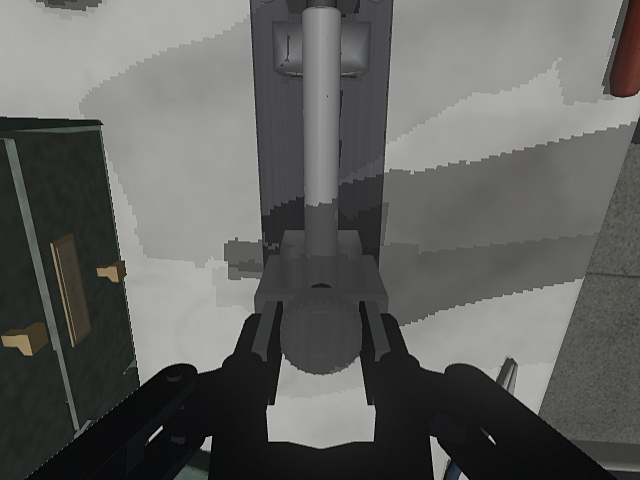

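Run:
```python
from h import *
k=np.radians(1)*.398; z=79.5-205*k
shot('top','t12')
robot.move_joints(q(z-100*k,65)); st(); robot.move_joints(q(z-205*k,-40)); st()
z-=205*k
claw.release()
robot.move_joints(q(z,165)); 
claw.grasp(50); st()
for j in (120,90,70):
    robot.move_joints(q(z-(165-j)*k,j)); st()
```

```text
t 39.95 P [510.84 195.83  77.57] F [-1.5   0.37  5.04] T [-0.03   0.394 -0.011] g 32.13
t 41.5583 P [511.22 196.02  76.87] F [-0.51  2.    4.87] T [ 0.418  0.176 -0.053] g 32.36
t 45.6583 P [511.11 195.45  76.89] F [-1.12 -0.1   3.69] T [-0.088  0.177 -0.009] g 31.56
t 46.4333 P [510.93 195.59  76.56] F [-2.42 -0.53  5.14] T [-0.047  0.412 -0.041] g 31.72
t 47.0 P [510.87 195.68  76.34] F [-1.56 -0.64  5.01] T [ 0.025  0.437 -0.07 ] g 31.86
t 47.425 P [510.85 195.8   76.21] F [-1.82  0.13  5.3 ] T [ 0.123  0.454 -0.009] g 31.62
```

Run:
```python
from h import *
k=np.radians(1)*.398; z=79.5-410*k
for j in (55,40,25,10):
    robot.move_joints(q(z-(165-j)*k,j)); print(j,'turned',round(np.radians(410+165-j),2),[round(readout.get_ft_torque()[2],3) for _ in range(4)],readout.get_joint_pos()[6].round(2)); 
st()
```

```text
55 turned 9.08 [np.float64(-0.072), np.float64(-0.072), np.float64(-0.072), np.float64(-0.072)] 55.1
40 turned 9.34 [np.float64(-0.044), np.float64(-0.044), np.float64(-0.044), np.float64(-0.044)] 40.1
25 turned 9.6 [np.float64(-0.01), np.float64(-0.01), np.float64(-0.01), np.float64(-0.01)] 25.1
10 turned 9.86 [np.float64(-0.022), np.float64(-0.022), np.float64(-0.022), np.float64(-0.022)] 10.1
t 48.8583 P [510.96 196.    75.88] F [-1.88  0.69  6.  ] T [ 0.075  0.485 -0.022] g 31.46
```

Run:
```python
from h import *
k=np.radians(1)*.398; z=79.5-410*k
def rd():
    o=[]
    for _ in range(5): robot.wait(.02); o.append((readout.get_ft_torque()[2],readout.get_joint_torque()[6]))
    return np.round(np.mean(o,0),3)
for j in (0,-10,-20):
    robot.move_joints(q(z-(165-j)*k,j)); r=rd(); print(j,'turned',round(np.radians(410+165-j),2),r,readout.get_joint_pos()[6].round(2),round(readout.get_time(),1),np.round(readout.get_force(),1))
    if abs(r[0])>.3: break
```

```text
0 turned 10.04 [-0.031 -0.033] 0.12 49.2 [-1.5  1.   6.2]
-10 turned 10.21 [-0.037 -0.034] -9.88 49.6 [-1.4  0.4  5.6]
-20 turned 10.38 [-0.022 -0.035] -19.88 50.0 [-2.6  1.   5.6]
```

Run:
```python
from h import *
k=np.radians(1)*.398; z=79.5-410*k
def rd():
    o=[]
    for _ in range(5): robot.wait(.02); o.append((readout.get_ft_torque()[2],readout.get_joint_torque()[6]))
    return np.round(np.mean(o,0),3)
for j in (-28,-36,-44):
    robot.move_joints(q(z-(165-j)*k,j)); r=rd(); print(j,'turned',round(np.radians(410+165-j),2),r,readout.get_joint_pos()[6].round(2),round(readout.get_time(),1),np.round(readout.get_force(),1))
    if abs(r[1])>.2: break
p=shot('scene','s13');i=p['image'][120:260,220:360];cv2.imwrite('pics/s13z.png',cv2.resize(i,None,fx=5,fy=4))
shot('wrist','w13')
```

```text
-28 turned 10.52 [-0.027 -0.048] -27.88 50.3 [-3.   1.4  5.9]
-36 turned 10.66 [-0.047 -0.048] -35.88 50.7 [-1.9  0.1  6.2]
-44 turned 10.8 [-0.038 -0.049] -43.88 51.0 [-2.1  1.5  6.5]
```

View pics/s13z.png

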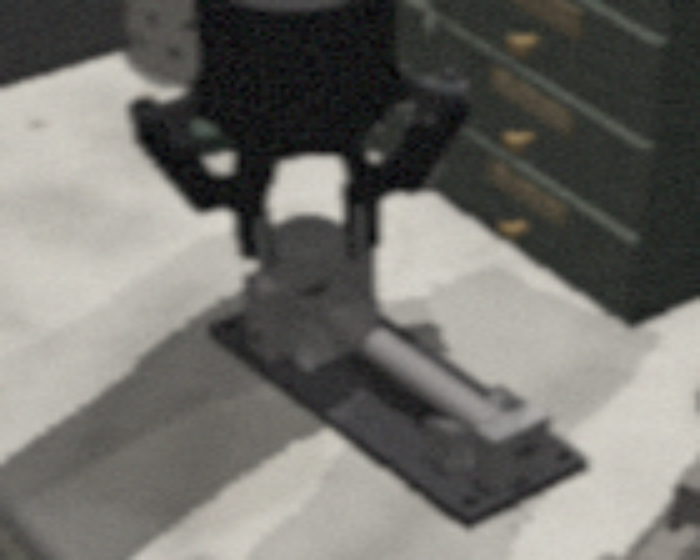

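View pics/w13.png

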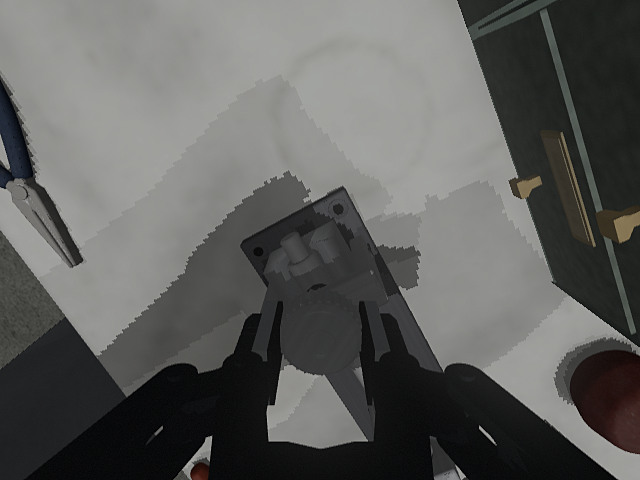

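So far the friction torque is low and has just risen slightly, from 0.034 to 0.048 N m. The total turned is 10.8 rad plus the unknown start. I'll regrasp and continue in small steps.

Run:
```python
from h import *
k=np.radians(1)*.398; z=79.5-(410+209)*k
claw.release(); robot.move_joints(q(z,40)); claw.grasp(60); robot.wait(.05); st()
b=readout.get_joint_torque()[6]; print('hold',b)
def rd():
    o=[]
    for _ in range(3): robot.wait(.02); o.append((readout.get_ft_torque()[2],readout.get_joint_torque()[6]))
    return np.round(np.mean(o,0),3)
for j in range(32,-41,-8):
    robot.move_joints(q(z-(40-j)*k,j)); r=rd(); print(j,'turned',round(np.radians(619+40-j),2),r,readout.get_joint_pos()[6].round(2),round(readout.get_time(),1))
    if abs(r[1])>.15: print('firm');break
    if j<=0: break
st()
```

```text
t 53.5917 P [511.13 195.67  75.48] F [ 0.08 -0.41  4.63] T [-0.001  0.271 -0.013] g 31.75
hold 0.004641972191166133
32 turned 10.94 [-0.036 -0.086] 31.99 53.9
24 turned 11.08 [ 1.155 -1.227] 24.09 54.2
firm
t 54.2083 P [511.09 195.7   75.43] F [-0.08 -1.8   6.6 ] T [-0.215  0.272  1.12 ] g 31.52
```

Torque climbed sharply to 1.2 N m at 11.08 rad turned, so the screw is firmly tight. I'll release, withdraw and check.

Run:
```python
from h import *
np.set_printoptions(precision=2,suppress=True)
P=np.array(readout.get_tool_pos())
claw.release(); st()
z=79.5-(619+16)*.398*np.radians(1)
robot.move_joints(q(120,24)); 
T=np.array(readout.get_tool_pos())
robot.line_to([T[0]-60,T[1]+30,210],speed=200); st()
p=shot('wrist','w14'); s=shot('scene','s14'); t=shot('top','t14')
for n,pp in (('w',p),('s',s),('t',t)):
  for l in ['shaft_tip','shaft_tail','shaft','screw_pad','knob_middle']:
    print(n,l,[((w(pp,r['centre'])-O)@np.column_stack([FD,FY,[0,0,1]]),round(r['confidence'],2)) for r in nets.tip_of(pp,l)][:1])
i=s['image'][150:260,240:360];cv2.imwrite('pics/s14z.png',cv2.resize(i,None,fx=5,fy=5,interpolation=cv2.INTER_CUBIC))
print(readout.get_time())
```

```text
t 54.7833 P [510.93 195.45  75.01] F [ 0.81  0.39 -0.55] T [-0.01 -0.04  0.04] g 85.23
t 55.7917 P [452.   225.42 208.96] F [-0.38  0.17 -0.48] T [ 0.01  0.01 -0.02] g 85.76
w shaft_tip [(array([118.24,  -2.32,  37.48]), 0.62)]
w shaft_tail [(array([-34.99,  -1.  ,  36.95]), 0.87)]
w shaft [(array([45.8 ,  0.76, 31.14]), 0.64)]
w screw_pad [(array([-1.22, -1.84, 45.6 ]), 0.85)]
w knob_middle [(array([ 0.3 , -1.61, 73.8 ]), 0.82)]
s shaft_tip [(array([119.  ,  -0.7 ,  38.75]), 0.65)]
s shaft_tail [(array([-32.17,   1.61,  35.72]), 0.66)]
s shaft [(array([43.61, -0.04, 40.32]), 0.7)]
s screw_pad [(array([ 1.33,  3.61, 46.79]), 0.51)]
s knob_middle [(array([-0.55, -3.09, 72.3 ]), 0.76)]
t shaft_tip [(array([121.65,  -0.32,  34.64]), 0.7)]
t shaft_tail [(array([42.28,  2.63, 38.93]), 0.39)]
t shaft [(array([44.97,  2.17, 37.54]), 0.93)]
t screw_pad [(array([-3.11, -1.14, 42.62]), 0.71)]
t knob_middle [(array([-0.57,  0.03, 76.04]), 0.56)]
56.6917
```

View pics/s14z.png

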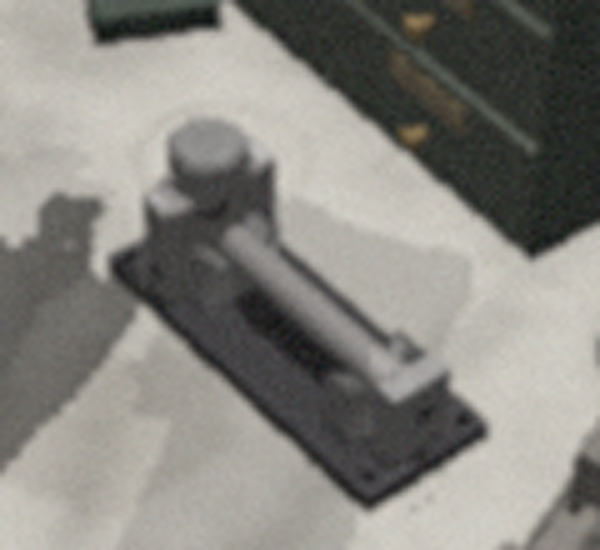

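View pics/w14.png

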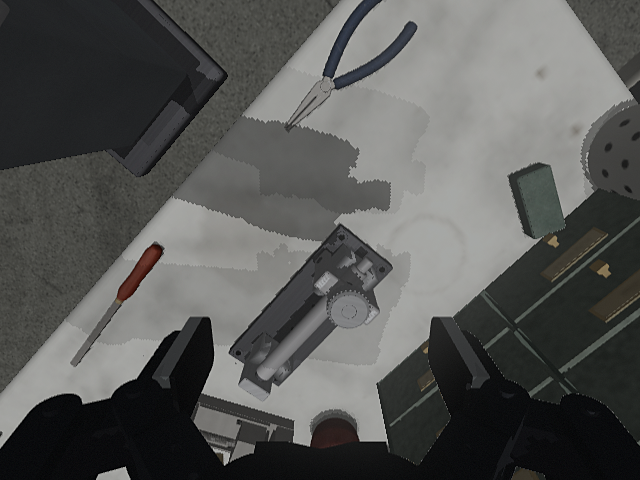

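View pics/t14.png

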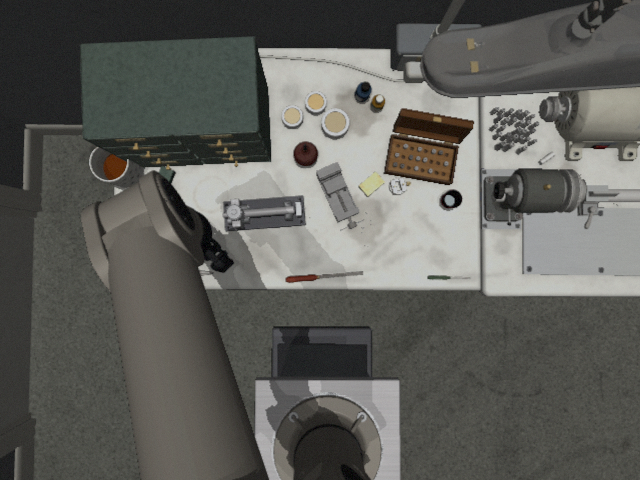

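The pictures show the shaft running from the clamp to the stop, with the knob lowered and the bystanders in place. Handing in.

```bash
python3 -c "
from h import *
job.sign_off(); print(readout.get_time())"
```

```text
the job is handed in; nothing more can be done
the job is handed in; nothing more can be done
```

The shaft is clamped in the fixture, plain end against the end stop, and the job is handed in. My last clock reading, just before sign-off, was 56.7 s of the 72 s allowed.

**What I did:** I picked the shaft up near its tail and slid it under the bridge into the clamp V. I took it again in the gap, drew it home, then turned the thumbscrew down in four strokes and backed the arm away.

**Last checks that agreed:**
- **Shaft position:** pushed against the stop it held at about 17 N and moved no further. Afterwards the networks put its middle at fixture x 44–46 (45 expected) in all three views, and its tail at about -32 to -35 (-32 expected) in two of them.
- **Thumbscrew:** I turned it about 11.1 rad on top of its unknown start. The turning torque stayed low, then jumped to 1.2 N m. The knob now reads about 72–76 mm high (74.4 expected).
- **Loose parts:** those I could see had not moved. The arm hid most of the pliers in the top view, but the wrist view showed them.

**What was off or unsure:**
- **Knob touch:** on the first approach the shaft brushed something, most likely the knob rim. That caused a moment of 0.6 N m and, I think, left the shaft drooping about 2° in the grip. I backed off and corrected the tilt before inserting it.
- **Firm clamp or hard stop:** the torque rose so late and so sharply that the screw may be at its 12.2 hard stop rather than just firm. I did not tug the clamped shaft to test the grip.
- **Network misses:** the top view gave one low-confidence, wrong position for the tail. Some network points were 2–4 mm off.

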